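Drift the gear housing cover into line and fit its bolt

TASK

The gear housing's cover hangs on one bolt and has slipped round one way or the other, so its holes are out of line with those of the flange below. Working gently, never pressing on the work with more than 30 N, feel the yellow-handled drift pin down through the larger hole of cover and flange, drawing the cover into line, until its collar sits fully home on the cover; then, leaving the drift in, fit the tall-headed bright steel bolt fully home in the smaller hole, let go, and leave everything else undisturbed.

Things in the scene. Friction and masses are not known exactly. Their poses are not given: they have to be found in the camera images.
- cover: bright aluminium cover plate 180 x 140 x 10 mm, top face 76 mm above the table, on a fixed blue flange (200 x 160 mm, 14 mm thick, hollow beneath). Origin: underside of the cover, on the pivot bolt's axis; x points along its length to the two open holes, y left of that, z up. It only turns, stiffly, about the pivot bolt (some 5 N sideways at the open holes) and stays where left.
- pivot (a point): top face of the cover, on the axis of the bolt already fitted (collar 24 mm across, head 18 mm across, 24 mm high). The cover has slipped round it, clockwise or anticlockwise, by 5.8 to 7 mm at the open holes: the flange's holes lie that far to one side or the other of the cover's, on the same 133 mm radius about this point, same diameters. Axes as the cover's.
- drift_hole (a point): centre of the cover's larger open hole (15.2 mm across), at the top face, for the drift; 125 mm along the cover's x and 45 mm along its y from the pivot bolt. Axes as the cover's. The flange below has an equal hole, out of line at the start.
- bolt_hole (a point): centre of the cover's smaller open hole (12 mm across), at the top face, for the bolt; 125 mm along the cover's x and -45 mm along its y from the pivot bolt. Axes as the cover's. The flange below has an equal hole.
- drift_grip (a point): drift pin, 0.12 kg, upright, tip down in a socket of the red block. This point: on its axis, half-way up its round yellow handle (16 mm across), 25 mm above its collar's underside. Handle top 20 mm higher. Collar 24 mm across, 4 mm thick; below it a straight steel shank 14 mm across for 26 mm, then a taper for 36 mm to a flat 6 mm tip, 62 mm below the collar's underside. z up its axis.
- drift_collar (a point): centre of the underside of the drift's collar, 25 mm below point drift_grip; z up its axis. Home when it lies on the cover's top face.
- bolt_grip (a point): the bolt to fit, 0.08 kg, bright steel, head up in a socket of the red block: round head 18 mm across, from 4 to 30 mm above its collar's underside. This point: on its axis, 17 mm above the collar's underside. Collar 24 mm across, 4 mm thick; plain shank 10 mm across reaching 34 mm below the collar, its last 8 mm tapering to 5 mm. It is only pushed in, not screwed. z up its axis.
- bolt_collar (a point): centre of the underside of the bolt's collar, 17 mm below point bolt_grip; z up its axis. Home when it lies on the cover's top face.
- block: red socket block fixed to the bench, 200 x 60 mm, 75 mm high, origin at the centre of its underside, x along its length. Three sockets 19 mm across and 70 mm deep, at -60, 0 and 60 mm along its x, hold the drift, the bolt and a black-handled scriber in any order, collars resting on the block's top.
- scriber_grip (a point): bystander: black-handled scriber in the block (handle 16 mm across, top 55 mm above the block); this point half-way up.
- wrench: bystander: steel wrench lying beyond the housing; origin at its underside
- screwdriver: bystander: screwdriver lying to the right; origin at its underside
- spacer: bystander: dark steel ring 80 mm across, 12 mm high; origin at its underside
- hammer: bystander: hammer lying to the left; origin at its underside
- tape: bystander: cardboard ring 90 mm across, 24 mm high; origin at its underside
- spare1: bystander: dark stubby bolt standing on its head, 52 mm high; origin at its underside
- spare2: bystander: dark stubby bolt standing on its head, 52 mm high; origin at its underside

How it is judged:
By the outcome, as a careful person would: the job done as asked, in the order asked, and still so for the second after the job is handed in, with the robot touching nothing.
It also fails if it takes over 72 s, if anything falls off the work surface, if the arm or the gripper's body presses on something with over 40 N, if the wrist force passes 120 N, or if a joint passes its speed limit or range.

ROBOT

A 6-joint arm with a two-finger parallel gripper is mounted at the origin on the work surface. World frame = base frame: x ahead of the robot, y to its left, z up, the work surface at z = 0. Lengths are in m, angles in rad, forces in N, time in s.
With the tool pointing down it reaches from about 0.35 to 0.975 m from the base axis. Payload 4.9 kg.
Tool frame: the origin (TCP) lies at the very end of the fingers, on their centre line; the grasp point (between the pads) lies 19 mm behind it; z points along the fingers, x is the direction in which the jaws open and shut, and the axes are right-handed (so a half turn about z gives the same grasp; the last joint's range is limited). The gripper opens to 85 mm and grips with 20 to 120 N. Pads are 22 mm wide; open, the fingers measure 114 mm over their backs; the gripper's body (76 mm by 85 mm) begins 54 mm behind the grasp point. The pads swing forward as they close: fully open they stand 13 mm farther back than shut.
Start: joints at [-1.416, 0.053, 1.613, -0, 1.476, -0.119], TCP at [0.169, -0.602, 0.231] pointing down, gripper open.
Joint ranges: [-3.01, 3.01], [-1.01, 2.22], [0.06, 2.58], [-1.02, 4.17], [0.09, 2.62], [-3.14, 3.14]. Speed limits (rad/s): [2.57, 2.57, 3.14, 3.14, 3.14, 3.14].

INTERFACE

Orientations are given as a rotation vector (axis times angle).
In Python, from station import readout, viewer, ctrl, nets gives the robot as it stands. The module is installed in compiled form; this text tells all that it offers.
- The arm moves only by the tool step_arm, never from a script. Its argument "moves" is a list that holds one entry, the list of rows, each a list of 4 numbers: the shift along the world's x, y, z in cm, then the turn about the world's z in rad. In form: [[[dx, dy, dz, yaw], ...]]. A call has 1 to 10 rows; each row shifts and turns the commanded pose from where the row before left it; what a row does not reach is not made up. A row lasts 1/12 s, in which the tool goes at most 41.7 mm and 7.16 degrees, less where a joint would pass 70% of its speed; a pose out of reach is approached as far as the arm can. A call is refused whole if a number of a shift passes 4.17 or a number of a turn 0.125, either way. A call with a gripper value outside its range is refused whole. "grip" is the closure, from 0 (fully open) to 1 (shut), set as the call begins (left out, the last holds). The fingers move at their own pace and stop on an object; "squeeze" is the grip in N (left out, the last holds). Time passes only in rows, so rows that do not move let the fingers close. It gives the time, the measured TCP pose, the force and the opening at its end, in the units of the state.
- readout.get_obs(): the state, without advancing time (a new reading comes with each control period).
- viewer.get_image(name): name is "scene" or "top"; returns the picture (420x560x3 uint8, blue, green, red); there is no depth.
- viewer.calibration(name): a dict with "camera_matrix" (3x3 intrinsics, pixels), "k1" (the pictures are not rectified: a ray, as slopes to the right and down, at radius r is drawn at 1 + k1 r^2 times it, then the intrinsics apply), "R" (3x3) and "t" (3): a world point X has camera coordinates R X + t. Camera axes: x right, y down, z forward; pixel columns grow to the right and rows downward; lengths in m; the calibration is good to about 2 mm. A picture is of the moment at which its call begins. calibration takes no time and is no camera call.
- ctrl.finish_job(): hands the job in, once; it reports no verdict.
Trained networks look in the newest picture that a camera, given by its name, has taken for a name from the list of things; names that differ only in an ending like _2 or _b are one class to them, and where a whole thing is asked for, a point or a joint stands for the part that bears it (a point fixed in the world has none). Each returns a list of dicts, best first, with "confidence" (0 to 1); they miss things now and then, are a little off and sometimes report something else, mostly with a low value. They report only what shows in the picture. A call takes as long as a camera call.
- nets.masks_of(camera, thing): "region" (420x560 bool, what is visible of it) and "box" ([left, top, right, bottom] in pixels, round what is visible of it).
- nets.pinpoint(camera, thing): "at" ([column, row] in pixels: a listed point, or the origin of a listed thing).
The state is a dict: "t": time; "q": joint angles; "dq": joint speeds; "effort": joint torques, N m; "tool_pos": TCP position; "tool_rot": TCP orientation; "contact_force": force on the tool from outside, world axes, zero at the start; "wrist_torque": the same for the moment, N m; "opening": finger opening in m.
Only numpy, scipy, OpenCV 4.12 (cv2) and the standard library are available. Lean on these libraries where they do the work, as an engineer would, in place of code of your own. Each camera call takes 0.05 s, during which the arm holds its last target. There are 200 camera calls.

## Working session

There is one attempt and no reset: what is moved stays moved. The work goes in short steps, Python scripts to look and compute and a tool call to move; the robot and the scene stay as the last step left them, time stands still between calls to the robot, and variables do not carry over. Pictures are saved under pics/ and viewed, about 8 in all and at most 12, crops included, and the job is handed in when it is done.

Besides the shell and the picture viewer there is one more tool, called after ">>>" as name(argument=value, ...) on one line, values as JSON. step_arm: Moves the arm, as the interface text tells. Its arguments: {"type":"object","properties":{"moves":{"type":"array","items":{"type":"array","items":{"type":"array","items":{"type":"number"}}}},"grip":{"type":"number"},"squeeze":{"type":"number"}},"required":["moves"]}

```bash
mkdir -p pics; cat > h.py <<'E'
import numpy as np, cv2
from station import readout, viewer, ctrl, nets
def ray(cam,uv):
    c=viewer.calibration(cam); K=np.array(c["camera_matrix"]); R=np.array(c["R"]); t=np.array(c["t"]).ravel()
    d=cv2.undistortPoints(np.array([[uv]],float),K,np.array([c["k1"],0,0,0,0.]))[0,0]
    return -R.T@t, R.T@np.array([d[0],d[1],1.])
def onz(cam,uv,z):
    o,d=ray(cam,uv); return o+d*(z-o[2])/d[2]
def proj(cam,X):
    c=viewer.calibration(cam)
    p,_=cv2.projectPoints(np.array([X],float),cv2.Rodrigues(np.array(c["R"],float))[0],np.array(c["t"],float),np.array(c["camera_matrix"],float),np.array([c["k1"],0,0,0,0.]))
    return p[0,0]
def tri(uv1,uv2):
    (o1,d1),(o2,d2)=ray("scene",uv1),ray("top",uv2)
    s=np.linalg.lstsq(np.c_[d1,-d2],o2-o1,rcond=None)[0]
    a,b=o1+s[0]*d1,o2+s[1]*d2; return (a+b)/2,np.linalg.norm(a-b)
E
python3 - <<'E'
from h import *
for c in("scene","top"):
    cv2.imwrite(f"pics/{c}0.png",viewer.get_image(c))
    print(c,onz(c,(280,210),0),ray(c,(280,210))[0])
Z=dict(pivot=.076,drift_hole=.076,bolt_hole=.076,drift_grip=.1,bolt_grip=.092,scriber_grip=.1,block=0,cover=.066)
for n,z in Z.items():
    for c in("scene","top"):
        r=nets.pinpoint(c,n)
        print(n,c,[(np.round(x["at"],1),round(x["confidence"],2),np.round(onz(c,x["at"],z),4)) for x in r[:2]])
print(readout.get_obs())
E
```

```text
scene [0.55884326 0.01495242 0.        ] [1.0281489  0.36190308 1.03153104]
top [0.62206123 0.02967891 0.        ] [0.45735268 0.00862912 1.49718269]
pivot scene [(array([257.6, 160.1]), 0.62, array([ 0.4974, -0.1068,  0.076 ]))]
pivot top [(array([334. , 249.9]), 0.91, array([ 0.5069, -0.1119,  0.076 ])), (array([197.3, 236. ]), 0.64, array([0.5471, 0.2478, 0.076 ]))]
drift_hole scene [(array([232.9, 197.4]), 0.89, array([ 0.6353, -0.0864,  0.076 ])), (array([204.2, 236.6]), 0.68, array([ 0.7699, -0.0727,  0.076 ]))]
drift_hole top [(array([324.5, 202. ]), 0.73, array([ 0.6337, -0.0894,  0.076 ]))]
bolt_hole scene [(array([211.8, 177.8]), 0.8, array([ 0.6195, -0.1745,  0.076 ])), (array([268.7, 284.6]), 0.24, array([0.7772, 0.1386, 0.076 ]))]
bolt_hole top [(array([360.8, 209.6]), 0.61, array([ 0.6123, -0.1847,  0.076 ]))]
drift_grip scene [(array([362.7, 237.1]), 0.66, array([0.5483, 0.2617, 0.1   ])), (array([146.1, 187. ]), 0.49, array([ 0.7546, -0.2862,  0.1   ]))]
drift_grip top [(array([192.5, 232.4]), 0.51, array([0.5551, 0.2564, 0.1   ])), (array([200.1, 210.5]), 0.46, array
[... 709 characters left out ...]
 -0.108 ,  0.066 ]))]
{'t': 0.9, 'q': array([-1.41597327e+00,  5.26512176e-02,  1.61286384e+00, -6.96360908e-06,
        1.47598768e+00, -1.19020460e-01]), 'dq': array([ 4.60809695e-05,  5.51946975e-04,  4.30058494e-04, -8.80531517e-04,
       -1.43361225e-03, -1.24099886e-03]), 'effort': array([-2.05088254e-03, -3.93682909e+01, -3.70472825e+01, -2.89230720e-04,
        4.63617034e-04, -9.35657056e-06]), 'tool_pos': array([ 0.16900733, -0.60171575,  0.23135548]), 'tool_rot': array([ 2.50381173e+00, -1.89739494e+00,  9.40885444e-05]), 'contact_force': array([-0.08806969,  0.45260605,  0.13742996]), 'wrist_torque': array([-0.03975908, -0.02457624, -0.00317151]), 'opening': 0.08547631497673562}
```

View pics/top0.png

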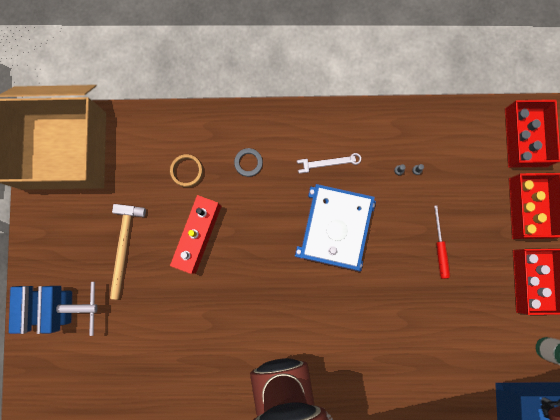

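View pics/scene0.png

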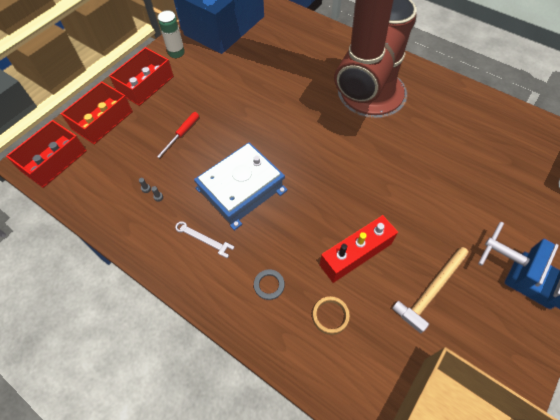

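Drift (yellow) is in the middle socket at top (193,233), the bolt is near (186,255) and the scriber is far (201,211). The cover's holes are at top (325,202) and (360,209), and its pivot is at (333,251). I'll zoom in on the cover and measure the edges.

```bash
python3 - <<'E'
from h import *
t=cv2.imread("pics/top0.png"); s=cv2.imread("pics/scene0.png")
a=cv2.resize(t[175:280,288:388],(400,420),interpolation=cv2.INTER_CUBIC)
b=cv2.resize(s[135:235,190:290],(400,400),interpolation=cv2.INTER_CUBIC)
b=cv2.copyMakeBorder(b,0,20,0,0,0)
cv2.imwrite("pics/crop1.png",np.hstack([a,b]))
for c,im,bx in(("top",t,(288,175,388,280)),("scene",s,(185,135,295,240))):
    hsv=cv2.cvtColor(im,cv2.COLOR_BGR2HSV)
    m=np.zeros(im.shape[:2],np.uint8); m[bx[1]:bx[3],bx[0]:bx[2]]=1
    W=((hsv[...,1]<60)&(hsv[...,2]>150)&(m>0)).astype(np.uint8)
    B=((hsv[...,0]>100)&(hsv[...,0]<125)&(hsv[...,1]>120)&(m>0)).astype(np.uint8)
    for n,M,z in(("cover",W,.076),("flange",B|W,.066)):
        M=cv2.morphologyEx(M,cv2.MORPH_OPEN,np.ones((3,3)))
        k=max(cv2.findContours(M,0,cv2.CHAIN_APPROX_NONE)[0],key=cv2.contourArea)
        P=np.array([onz(c,p[0],z)[:2] for p in k],np.float32)
        r=cv2.minAreaRect(P*1000); print(c,n,r,np.round(cv2.boxPoints(r)).tolist())
E
```

```text
top cover ((568.6820678710938, -122.00698852539062), (140.2199249267578, 181.61920166015625), 76.62979125976562) [[464.0, -169.0], [641.0, -211.0], [673.0, -75.0], [497.0, -33.0]]
top flange ((569.1915283203125, -118.95264434814453), (174.19699096679688, 200.3568115234375), 76.8225326538086) [[452.0, -181.0], [647.0, -227.0], [687.0, -57.0], [492.0, -11.0]]
scene cover ((569.7662353515625, -118.82270050048828), (147.2619171142578, 183.5706024169922), 76.93738555908203) [[464.0, -170.0], [643.0, -211.0], [676.0, -68.0], [497.0, -26.0]]
scene flange ((570.56103515625, -118.77911376953125), (161.27963256835938, 198.22691345214844), 76.63335418701172) [[455.0, -174.0], [648.0, -220.0], [686.0, -63.0], [493.0, -17.0]]
```

View pics/crop1.png

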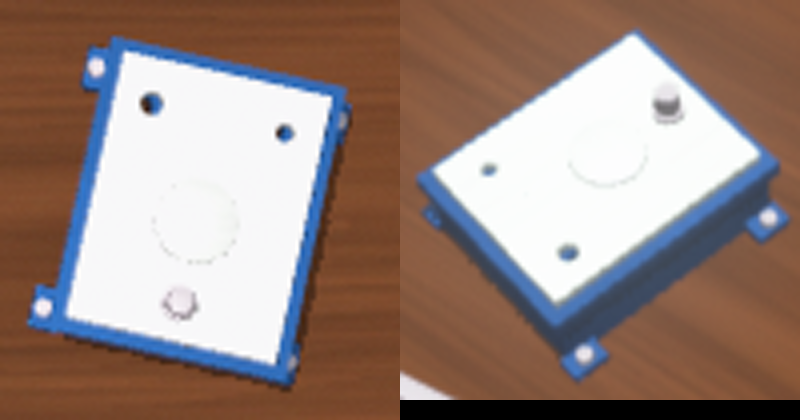

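```bash
python3 - <<'E'
from h import *
t=cv2.imread("pics/top0.png"); s=cv2.imread("pics/scene0.png")
T=[]
for im,(u,v) in((t,(325,201)),(t,(359,208)),(s,(232,198)),(s,(212,177))):
    T.append(cv2.resize(im[v-6:v+7,u-6:u+7],(290,290),interpolation=cv2.INTER_NEAREST))
cv2.imwrite("pics/crop2.png",np.vstack([np.hstack(T[:2]),np.hstack(T[2:])]))
# edge lines: white/blue and blue/wood transitions along profiles, top camera
for c,im in(("top",t),("scene",s)):
    f=im.astype(np.float32); 
    yaw=-13.4*np.pi/180; ex=np.array([np.cos(yaw),np.sin(yaw)]); ey=np.array([-ex[1],ex[0]])
    C=np.array([.569,-.1205])
    for side in(1,-1):
        for q in(-.06,-.03,0,.03,.06):
            row=[]
            for w in np.arange(.055,.1,.001):
                p=C+ex*q+ey*side*w
                uv=proj(c,[*p,.071]).astype(np.float32)
                v=cv2.remap(f,uv[:1].reshape(1,1),uv[1:].reshape(1,1),cv2.INTER_LINEAR)[0,0]
                row.append(v)
            row=np.array(row); w=np.arange(.055,.1,.001)
            r=row[:,2]; g=row[:,0]-row[:,2]
            i=np.argmax(r<(r[0]+r.min())/2); k=np.where(g>g.max()/2)[0]
            print(c,side,q,"white ends",round(w[i]*1e3),"blue",round(w[k[0]]*1e3),round(w[k[-1]]*1e3))
E
```

```text
top 1 -0.06 white ends 70 blue 70 78
top 1 -0.03 white ends 70 blue 70 77
top 1 0 white ends 69 blue 70 78
top 1 0.03 white ends 70 blue 70 78
top 1 0.06 white ends 69 blue 69 78
top -1 -0.06 white ends 73 blue 73 80
top -1 -0.03 white ends 73 blue 73 80
top -1 0 white ends 73 blue 73 80
top -1 0.03 white ends 72 blue 73 80
top -1 0.06 white ends 73 blue 73 80
scene 1 -0.06 white ends 72 blue 74 85
scene 1 -0.03 white ends 71 blue 74 85
scene 1 0 white ends 72 blue 74 85
scene 1 0.03 white ends 72 blue 74 85
scene 1 0.06 white ends 72 blue 75 85
scene -1 -0.06 white ends 73 blue 72 75
scene -1 -0.03 white ends 73 blue 72 75
scene -1 0 white ends 73 blue 71 75
scene -1 0.03 white ends 73 blue 71 74
scene -1 0.06 white ends 74 blue 72 75
```

View pics/crop2.png

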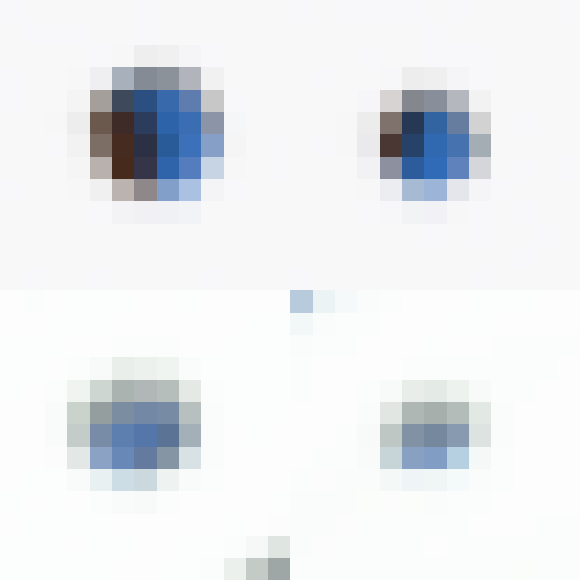

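Brown table shows through the left (+y) side of both holes in the top view, with blue on the right. So the flange holes lie to +y and the cover must turn anticlockwise. Next I'll refine the positions.

```bash
python3 - <<'E'
from h import *
t=cv2.imread("pics/top0.png"); s=cv2.imread("pics/scene0.png")
from scipy.optimize import least_squares
# red block top & yellow handle
for c,im,bx in(("top",t,(165,190,225,280)),("scene",s,(315,210,405,285))):
    hsv=cv2.cvtColor(im,cv2.COLOR_BGR2HSV).astype(int); m=np.zeros(im.shape[:2],bool); m[bx[1]:bx[3],bx[0]:bx[2]]=1
    H,S,V=hsv[...,0],hsv[...,1],hsv[...,2]
    y=(H>20)&(H<35)&(S>120)&(V>120)&m; yy,xx=np.nonzero(y); print(c,"yellow",len(xx),xx.min(),xx.max(),yy.min(),yy.max(),xx.mean(),yy.mean(), onz(c,(xx.mean(),yy.mean()),.11))
    w=(S<70)&(V>130)&m; yy,xx=np.nonzero(w); print(c,"white",len(xx),xx.mean(),yy.mean(),onz(c,(xx.mean(),yy.mean()),.098))
    r=(((H<8)|(H>172))&(S>150)&(V>(150 if c=="top" else 120))&m).astype(np.uint8)
    k=max(cv2.findContours(r,0,cv2.CHAIN_APPROX_NONE)[0],key=cv2.contourArea)
    P=np.array([onz(c,p[0],.075)[:2] for p in k],np.float32)*1000
    R=cv2.minAreaRect(P);print(c,R)
# holes: shared pivot+yaw, per-camera bias shift
obs={"top":[(325.5,200.5),(359,207.8)],"scene":[(231.5,197.8),(212,177)]}
for c in obs:
    a,b=[onz(c,p,.076)[:2] for p in obs[c]]; d=a-b
    print(c,"drift",a,"bolt",b,"len",np.linalg.norm(d),"yaw",np.degrees(np.arctan2(d[1],d[0]))-90)
E
```

```text
top yellow 30 188 193 230 236 190.9 232.7 [0.55363145 0.25873643 0.11      ]
top white 100 191.15 240.47 [0.53422106 0.26009296 0.098     ]
top ((553.379150390625, 257.8330078125), (61.903236389160156, 203.13543701171875), 69.26625061035156)
scene yellow 60 358 365 233 243 361.53333333333336 237.91666666666666 [0.55708534 0.26151629 0.11      ]
scene white 126 364.95238095238096 238.72222222222223 [0.5479677  0.26823717 0.098     ]
scene ((563.4034423828125, 265.12078857421875), (78.41429138183594, 219.74278259277344), 69.31116485595703)
top drift [ 0.63763153 -0.09211751] bolt [ 0.61716794 -0.18011543] len 0.09034596783468041 yaw -13.091249740194996
scene drift [ 0.63846508 -0.08866534] bolt [ 0.61709153 -0.17576305] len 0.08968187522087279 yaw -13.787776876532675
```

>>> step_arm(moves=[[[1.6,3.6,0,0.125],[1.6,3.6,0,0.125],[1.6,3.6,0,0.125],[1.6,3.6,0,0.125],[1.6,3.6,0,0.125],[1.6,3.6,0,0.125],[1.6,3.6,0,0.125],[1.6,3.6,0,0.125],[1.6,3.6,0,0.125],[1.6,3.6,0,0.125]]], grip=0)

```text
t: 1.73
tool_pos: [0.3293, -0.24, 0.2316]
tool_rot: [3.14, -0.065, 0.001]
contact_force: [1.2, 0.6, -0.3]
opening: 0.0852
```

>>> step_arm(moves=[[[1.6,3.6,0,0.125],[1.6,3.6,0,0.125],[1.6,3.6,0,0.125],[1.6,3.6,0,0.125],[1.6,3.6,0,0.125],[1.6,3.6,0,0.125],[1.6,3.6,0,0.125],[1.6,3.6,0,0.125],[1.6,3.6,0,0.125],[1.6,3.6,0,0.125]]])

```text
t: 2.57
tool_pos: [0.4894, 0.1205, 0.2316]
tool_rot: [2.584, 1.786, 0.001]
contact_force: [1.0, -2.4, -0.2]
opening: 0.0852
```

>>> step_arm(moves=[[[1.6,3.6,0,0],[1.6,3.6,0,0],[1.6,3.6,0,0],[1.7,3.4,0,0],[0,0,0,0],[0,0,0,0]]])

```text
t: 3.07
tool_pos: [0.5541, 0.2618, 0.2304]
tool_rot: [-2.588, -1.781, 0.003]
contact_force: [0.2, -0.0, 0.4]
opening: 0.0856
```

>>> step_arm(moves=[[[0,-0.2,-3,0],[0,0,-3.5,0],[0,0,-3.5,0],[0,0,-2.5,0],[0,0,-1.5,0],[0,0,-0.6,0],[0,0,0,0]]])

```text
t: 3.65
tool_pos: [0.5527, 0.257, 0.0837]
tool_rot: [-2.591, -1.776, 0.005]
contact_force: [0.3, 0.1, 0.6]
opening: 0.0852
```

>>> step_arm(moves=[[[0,0,0,0],[0,0,0,0],[0,0,0,0],[0,0,0,0],[0,0,0,0],[0,0,0,0],[0,0,0,0],[0,0,0,0]]], grip=1, squeeze=70)

```text
t: 4.32
tool_pos: [0.5545, 0.2586, 0.0863]
tool_rot: [2.59, 1.778, 0.002]
contact_force: [-0.8, 0.5, 4.7]
opening: 0.0143
```

>>> step_arm(moves=[[[0,0,0.3,0],[0,0,0.8,0],[0,0,1.5,0],[0,0,2.5,0],[0,0,3.5,0],[0,0,2.4,0],[0,0,1,0],[0,0,0,0],[0,0,0,0]]])

```text
t: 5.07
tool_pos: [0.5536, 0.2581, 0.2046]
tool_rot: [-2.59, -1.778, 0.001]
contact_force: [0.3, -0.2, -2.2]
opening: 0.0141
```

```bash
python3 - <<'E'
from h import *
a=viewer.get_image("top"); b=viewer.get_image("scene")
cv2.imwrite("pics/g.png",np.hstack([cv2.resize(a[190:290,130:230],(400,400),interpolation=2),cv2.resize(b[165:265,310:410],(400,400),interpolation=2)]))
o=readout.get_obs(); print(o["tool_pos"],o["contact_force"],o["opening"])
for n in("drift_grip","drift_collar"):
  for c in("scene","top"):
    print(n,c,[(np.round(x["at"],1),round(x["confidence"],2)) for x in nets.pinpoint(c,n)[:2]])
  for c in("scene","top"): print(proj(c,o["tool_pos"]),proj(c,o["tool_pos"]-[0,0,.07]))
E
```

```text
[0.5525618  0.25777612 0.20229086] [ 0.63591056 -0.0473487  -2.61453275] 0.01421106038696931
drift_grip scene [(array([370.2, 216.4]), 0.5), (array([231.9, 199.2]), 0.33)]
drift_grip top []
[367.73354745 217.98034048] [362.63304168 231.73701569]
[184.44103012 230.55837611] [189.70216639 232.52484251]
drift_collar scene [(array([368.4, 223. ]), 0.61)]
drift_collar top []
[367.73354745 217.98034048] [362.63304168 231.73701569]
[184.44103012 230.55837611] [189.70216639 232.52484251]
```

View pics/g.png

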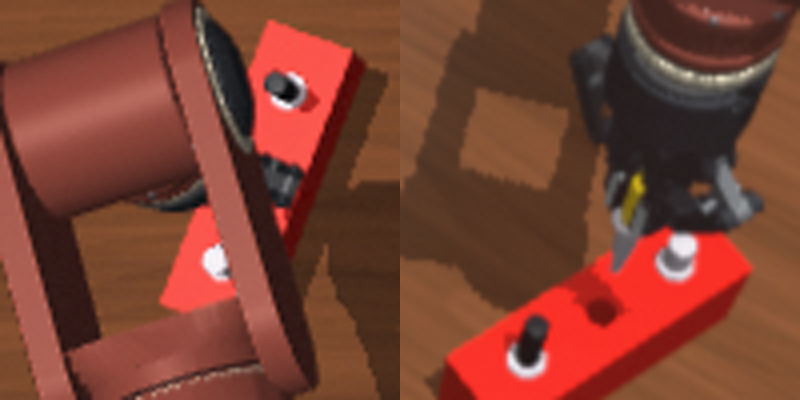

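```bash
python3 - <<'E'
from h import *
b=viewer.get_image("scene"); o=readout.get_obs(); p=o["tool_pos"]; print(p,o["tool_rot"],o["opening"],o["wrist_torque"])
m=nets.masks_of("scene","drift_grip")
for x in m[:2]: print(x["confidence"],x["box"])
c=cv2.resize(b[195:245,345:395],(600,600),interpolation=cv2.INTER_CUBIC)
for dz in np.arange(-.065,.045,.004):   # vertical line through TCP axis
    u=(proj("scene",p+[0,0,dz])-[345,195]+.5)*12
    cv2.circle(c,tuple(int(v) for v in u),2,(0,255,0) if abs(dz)>.003 else (255,0,255),-1)
cv2.imwrite("pics/g2.png",c)
E
```

```text
[0.5533793  0.25810497 0.2037484 ] [-2.58963669 -1.77738204  0.00367508] 0.014304781379676074 [-0.02377317 -0.04495385 -0.03633556]
0.52 [362.0, 210.1, 369.8, 229.7]
```

View pics/g2.png

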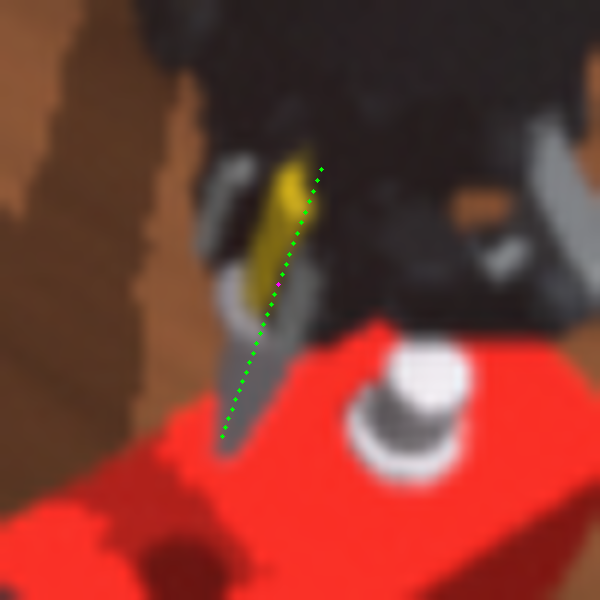

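>>> step_arm(moves=[[[0.85,-3.45,0,0.048],[0.85,-3.45,0,0.048],[0.85,-3.45,0,0.048],[0.85,-3.45,0,0.048],[0.85,-3.45,0,0.048],[0.85,-3.45,0,0.048],[0.85,-3.45,0,0.048],[0.85,-3.45,0,0.048],[0.85,-3.45,0,0.048],[0.85,-3.45,0,0.048]]])

```text
t: 6.3
tool_pos: [0.6391, -0.0885, 0.2051]
tool_rot: [-2.091, -2.345, -0.0]
contact_force: [1.0, 0.2, -1.1]
opening: 0.0141
```

>>> step_arm(moves=[[[0,0,-1.5,0],[0,0,-1.5,0],[0,0,-0.8,0],[0,0,0,0],[0,0,0,0],[0,0,0,0],[0,0,0,0]]])

```text
t: 6.88
tool_pos: [0.6395, -0.0859, 0.1684]
tool_rot: [2.091, 2.343, 0.001]
contact_force: [0.1, -0.3, -1.2]
opening: 0.014
```

```bash
cat > look.py <<'E'
from h import *; import sys
b=viewer.get_image("scene"); o=readout.get_obs(); p=o["tool_pos"]; print(p,o["contact_force"],o["wrist_torque"],np.degrees(2*np.arctan2(o["tool_rot"][1],o["tool_rot"][0])))
u0,v0=map(int,sys.argv[2:4]); 
c=cv2.resize(b[v0:v0+50,u0:u0+50],(600,600),interpolation=cv2.INTER_CUBIC)
for dz in np.arange(-.073,.045,.004):
    u=(proj("scene",p+[0,0,dz])-[u0,v0]+.5)*12
    cv2.circle(c,tuple(int(v) for v in u),2,(0,255,0) if abs(dz)>.002 else (255,0,255),-1)
cv2.imwrite("pics/"+sys.argv[1],c)
E
python3 look.py d1.png 210 160
```

```text
[ 0.63955895 -0.08607458  0.1685054 ] [-0.26646545  0.49825719 -0.73276596] [-0.00531528 -0.00345118  0.00094413] 96.49050687168213
```

View pics/d1.png

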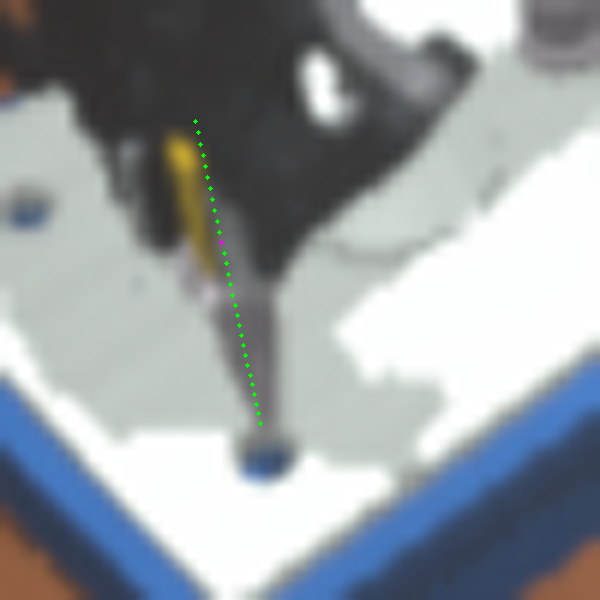

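The tip shows at crop (265,437), on the predicted axis and with no visible tilt, right above the hole at (265,457). I'll feel down from here.

>>> step_arm(moves=[[[-0.15,0,-0.6,0],[0,0,-0.6,0],[0,0,-0.5,0],[0,0,-0.1,0],[0,0,-0.1,0],[0,0,0,0]]])

```text
t: 7.43
tool_pos: [0.6372, -0.0867, 0.1477]
tool_rot: [-2.093, -2.342, 0.001]
contact_force: [-0.6, 0.0, -1.5]
opening: 0.014
```

>>> step_arm(moves=[[[0,0,-0.1,0],[0,0,-0.1,0],[0,0,-0.1,0],[0,0,-0.1,0],[0,0,0,0]]])

```text
t: 7.85
tool_pos: [0.6374, -0.0867, 0.1441]
tool_rot: [-2.093, -2.342, 0.0]
contact_force: [-0.7, -0.8, -2.0]
opening: 0.014
```

>>> step_arm(moves=[[[0,0,-0.1,0],[0,0,-0.1,0],[0,0,-0.1,0],[0,0,-0.1,0],[0,0,0,0]]])

```text
t: 8.27
tool_pos: [0.6373, -0.0867, 0.14]
tool_rot: [-2.093, -2.342, 0.0]
contact_force: [-0.6, 0.1, -1.5]
opening: 0.0143
```

>>> step_arm(moves=[[[0,0,-0.1,0],[0,0,-0.1,0],[0,0,-0.1,0],[0,0,0,0]]])

```text
t: 8.6
tool_pos: [0.6374, -0.0867, 0.137]
tool_rot: [-2.093, -2.342, 0.0]
contact_force: [1.1, 0.4, -1.3]
opening: 0.0138
```

>>> step_arm(moves=[[[0,0,-0.2,0],[0,0,-0.2,0],[0,0,-0.2,0],[0,0,0,0]]])

```text
t: 8.93
tool_pos: [0.6378, -0.0867, 0.1312]
tool_rot: [2.093, 2.342, 0.001]
contact_force: [1.5, 0.4, -1.6]
opening: 0.014
```

>>> step_arm(moves=[[[0,0.03,-0.1,0],[0,0.03,-0.1,0],[0,0.03,-0.1,0],[0,0,0,0]]])

```text
t: 9.27
tool_pos: [0.6382, -0.0864, 0.1292]
tool_rot: [2.092, 2.341, 0.0]
contact_force: [1.1, -2.3, 2.8]
opening: 0.0142
```

>>> step_arm(moves=[[[0,0.05,0,0],[0,0.05,0,0],[0,0.05,-0.05,0],[0,0,0,0]]])

```text
t: 9.6
tool_pos: [0.6381, -0.0854, 0.1286]
tool_rot: [2.091, 2.34, -0.001]
contact_force: [2.1, -4.8, 3.7]
opening: 0.0139
```

>>> step_arm(moves=[[[0,0.05,-0.05,0],[0,0.05,-0.05,0],[0,0.05,-0.05,0],[0,0,0,0]]])

```text
t: 9.93
tool_pos: [0.6381, -0.0839, 0.127]
tool_rot: [2.092, 2.34, -0.001]
contact_force: [0.8, -5.5, 3.0]
opening: 0.0143
```

>>> step_arm(moves=[[[0,0.03,-0.1,0],[0,0.03,-0.1,0],[0,0.03,-0.1,0],[0,0,0,0]]])

```text
t: 10.27
tool_pos: [0.6381, -0.083, 0.1239]
tool_rot: [2.092, 2.34, -0.001]
contact_force: [1.5, -6.1, 2.1]
opening: 0.0142
```

>>> step_arm(moves=[[[0,0.01,-0.15,0],[0,0.01,-0.15,0],[0,0.01,-0.15,0],[0,0.01,-0.15,0],[0,0,0,0]]])

```text
t: 10.68
tool_pos: [0.6381, -0.0826, 0.1178]
tool_rot: [2.092, 2.34, -0.001]
contact_force: [3.2, -5.4, 1.0]
opening: 0.0142
```

>>> step_arm(moves=[[[0,0,-0.1,0],[0,0,-0.1,0],[0,0,-0.1,0],[0,0,-0.1,0],[0,0,0,0]]])

```text
t: 11.1
tool_pos: [0.6383, -0.0826, 0.114]
tool_rot: [2.092, 2.34, -0.0]
contact_force: [2.0, -5.2, 3.5]
opening: 0.0142
```

>>> step_arm(moves=[[[0,0,-0.1,0],[0,0,-0.1,0],[0,0,-0.1,0],[0,0,-0.1,0],[0,0,0,0]]])

```text
t: 11.52
tool_pos: [0.6382, -0.0825, 0.1097]
tool_rot: [2.092, 2.34, -0.0]
contact_force: [2.4, -6.4, 2.6]
opening: 0.0141
```

>>> step_arm(moves=[[[0,0,-0.1,0],[0,0,-0.1,0],[0,0,-0.1,0],[0,0,0,0]]])

```text
t: 11.85
tool_pos: [0.6382, -0.0825, 0.1068]
tool_rot: [2.092, 2.34, -0.0]
contact_force: [3.3, -5.4, 1.8]
opening: 0.0143
```

>>> step_arm(moves=[[[0,0,-0.1,0],[0,0,-0.1,0],[0,0,-0.1,0],[0,0,-0.1,0],[0,0,0,0]]])

```text
t: 12.27
tool_pos: [0.6382, -0.0825, 0.1028]
tool_rot: [2.092, 2.34, -0.0]
contact_force: [3.0, -4.1, 1.4]
opening: 0.0144
```

>>> step_arm(moves=[[[0,0,-0.1,0],[0,0,-0.1,0],[0,0,-0.1,0],[0,0,-0.1,0],[0,0,0,0]]])

```text
t: 12.68
tool_pos: [0.6383, -0.0824, 0.0988]
tool_rot: [2.092, 2.34, 0.0]
contact_force: [3.3, -5.7, 0.9]
opening: 0.0143
```

>>> step_arm(moves=[[[0,0,-0.15,0],[0,0,-0.15,0],[0,0,-0.15,0],[0,0,-0.15,0],[0,0,0,0]]])

```text
t: 13.1
tool_pos: [0.6383, -0.0824, 0.0927]
tool_rot: [2.092, 2.34, 0.0]
contact_force: [2.1, -5.1, 0.6]
opening: 0.0144
```

>>> step_arm(moves=[[[0,0,-0.1,0],[0,0,-0.1,0],[0,0,-0.1,0],[0,0,0,0]]])

```text
t: 13.43
tool_pos: [0.6383, -0.0824, 0.0898]
tool_rot: [2.092, 2.34, 0.0]
contact_force: [3.9, -5.1, 1.3]
opening: 0.0141
```

>>> step_arm(moves=[[[0,0,-0.1,0],[0,0,-0.05,0],[0,0,-0.05,0],[0,0,0,0]]])

```text
t: 13.77
tool_pos: [0.6383, -0.0824, 0.0879]
tool_rot: [2.092, 2.34, 0.0]
contact_force: [2.8, -4.7, 2.1]
opening: 0.0142
```

>>> step_arm(moves=[[[0,0,-0.05,0],[0,0,-0.05,0],[0,0,0,0]]])

```text
t: 14.02
tool_pos: [0.6384, -0.0824, 0.0873]
tool_rot: [2.092, 2.34, 0.0]
contact_force: [3.3, -5.1, 2.8]
opening: 0.0145
```

>>> step_arm(moves=[[[0,0,-0.05,0],[0,0,-0.05,0],[0,0,0,0]]])

```text
t: 14.27
tool_pos: [0.6384, -0.0824, 0.0872]
tool_rot: [2.092, 2.34, 0.0]
contact_force: [0.6, -4.6, 8.0]
opening: 0.0142
```

>>> step_arm(moves=[[[0,0,-0.05,0],[0,0,-0.05,0],[0,0,0,0]]])

```text
t: 14.52
tool_pos: [0.6385, -0.0824, 0.0872]
tool_rot: [2.092, 2.34, 0.0]
contact_force: [-2.4, -4.0, 10.9]
opening: 0.0143
```

>>> step_arm(moves=[[[0,0,0.08,0],[0,0,0,0]]])

```text
t: 14.68
tool_pos: [0.6385, -0.0824, 0.0872]
tool_rot: [2.092, 2.34, 0.0]
contact_force: [0.3, -4.9, 7.1]
opening: 0.0144
```

>>> step_arm(moves=[[[0,0,0,0],[0,0,0,0],[0,0,0,0],[0,0,0,0],[0,0,0,0],[0,0,0,0]]], grip=0.3)

```text
t: 15.18
tool_pos: [0.6371, -0.0811, 0.0845]
tool_rot: [-2.092, -2.342, 0.0]
contact_force: [-1.2, 0.1, -0.2]
opening: 0.0598
```

>>> step_arm(moves=[[[0,0,0.5,0],[0,0,2,0],[0,0,3,0],[0,0,3,0],[0,0,3,0],[0,0,0,0]]], grip=0.3)

```text
t: 15.68
tool_pos: [0.6413, -0.0823, 0.2093]
tool_rot: [2.085, 2.334, 0.01]
contact_force: [1.1, -0.9, 1.2]
opening: 0.06
```

>>> step_arm(moves=[[[-1.4,3.6,0,-0.047],[-1.4,3.6,0,-0.047],[-1.4,3.6,0,-0.047],[-1.4,3.6,0,-0.047],[-1.4,3.6,0,-0.047],[-1.4,3.6,0,-0.047],[-1.4,3.6,0,-0.047],[-1.4,3.6,0,-0.047],[-1.4,3.6,0,-0.047],[-1.4,3.6,0,-0.047]]], grip=0)

```text
t: 16.52
tool_pos: [0.4965, 0.2802, 0.2006]
tool_rot: [2.583, 1.787, 0.001]
contact_force: [0.8, -0.6, 0.3]
opening: 0.085
```

>>> step_arm(moves=[[[0,0,0,0],[0,0,0,0],[0,0,0,0]]])

```text
t: 16.77
tool_pos: [0.4975, 0.2784, 0.2002]
tool_rot: [2.58, 1.792, 0.0]
contact_force: [0.6, 0.1, 0.5]
opening: 0.0855
```

```bash
python3 - <<'E'
from h import *
t=viewer.get_image("top"); s=viewer.get_image("scene")
o=readout.get_obs(); print(o["tool_pos"],np.degrees(2*np.arctan2(o["tool_rot"][1],o["tool_rot"][0])))
for n in("drift_collar","drift_grip","bolt_hole","bolt_grip","pivot"):
  z=dict(drift_collar=.076,drift_grip=.101,bolt_hole=.076,bolt_grip=.092,pivot=.076)[n]
  for c in("scene","top"):
    print(n,c,[(np.round(x["at"],1),round(x["confidence"],2),np.round(onz(c,x["at"],z),4)) for x in nets.pinpoint(c,n)[:2]])
a=cv2.resize(t[175:275,288:388],(400,400),interpolation=2); b=cv2.resize(s[135:235,190:290],(400,400),interpolation=2)
cv2.imwrite("pics/d2.png",np.hstack([a,b])); cv2.imwrite("pics/s2.png",s)
E
```

```text
[0.49802442 0.2775049  0.20015611] 69.42938528668606
drift_collar scene [(array([235.9, 196.3]), 0.54, array([ 0.6279, -0.0819,  0.076 ])), (array([345.2, 248. ]), 0.53, array([0.5879, 0.2385, 0.076 ]))]
drift_collar top [(array([327.3, 202. ]), 0.57, array([ 0.6336, -0.0968,  0.076 ]))]
drift_grip scene []
drift_grip top [(array([331.3, 248.4]), 0.72, array([ 0.5099, -0.103 ,  0.101 ])), (array([399. , 170.9]), 0.62, array([ 0.7101, -0.2835,  0.101 ]))]
bolt_hole scene [(array([214.4, 177.5]), 0.97, array([ 0.6145, -0.1692,  0.076 ])), (array([330., 317.]), 0.72, array([0.7578, 0.3004, 0.076 ]))]
bolt_hole top [(array([361.2, 207.5]), 0.77, array([ 0.6179, -0.1859,  0.076 ]))]
bolt_grip scene [(array([378.7, 225.7]), 0.68, array([0.4927, 0.2777, 0.092 ])), (array([154.8, 200.2]), 0.21, array([ 0.7688, -0.2431,  0.092 ]))]
bolt_grip top []
pivot scene [(array([257.6, 160. ]), 0.72, array([ 0.4971, -0.107 ,  0.076 ]))]
pivot top []
```

View pics/d2.png

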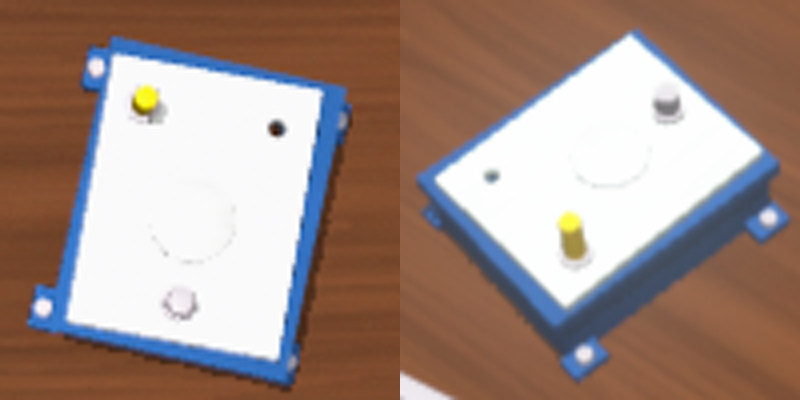

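The cover has turned: the bolt hole at top crop (277,128) now shows dark right through, and the drift collar sits on the cover. Next I'll take the bolt.

>>> step_arm(moves=[[[0,0.1,-3,0],[0,0,-3.5,0],[0,0,-3,0],[0,0,-1.6,0],[0,0,-0.7,0],[0,0,-0.3,0],[0,0,0,0]]])

```text
t: 17.95
tool_pos: [0.4977, 0.2796, 0.0793]
tool_rot: [2.581, 1.791, 0.0]
contact_force: [0.5, 0.0, 0.7]
opening: 0.0852
```

>>> step_arm(moves=[[[0,0,0,0],[0,0,0,0],[0,0,0,0],[0,0,0,0],[0,0,0,0],[0,0,0,0],[0,0,0,0],[0,0,0,0]]], grip=1)

```text
t: 18.62
tool_pos: [0.498, 0.2797, 0.0799]
tool_rot: [2.581, 1.791, 0.002]
contact_force: [-0.9, -1.3, 4.1]
opening: 0.0152
```

>>> step_arm(moves=[[[0,0,0.3,0],[0,0,0.8,0],[0,0,1.5,0],[0,0,2.5,0],[0,0,2.5,0],[0,0,1,0],[0,0,0,0]]])

```text
t: 19.2
tool_pos: [0.4993, 0.2802, 0.1688]
tool_rot: [2.58, 1.79, 0.01]
contact_force: [0.6, 0.2, -1.2]
opening: 0.0158
```

```bash
python3 - <<'E'
from h import *
for c,p in(("top",(356.9,206.6)),("scene",(212.6,178.6))): print(c,onz(c,p,.076))
E
python3 look.py b1.png 352 192
```

```text
top [ 0.62042153 -0.17466032  0.076     ]
scene [ 0.62023035 -0.17092561  0.076     ]
[0.49818509 0.27975519 0.166343  ] [-0.24372795  0.64520308 -1.782222  ] [-0.00253639 -0.00838588 -0.00743534] 69.50042360069405
```

View pics/b1.png

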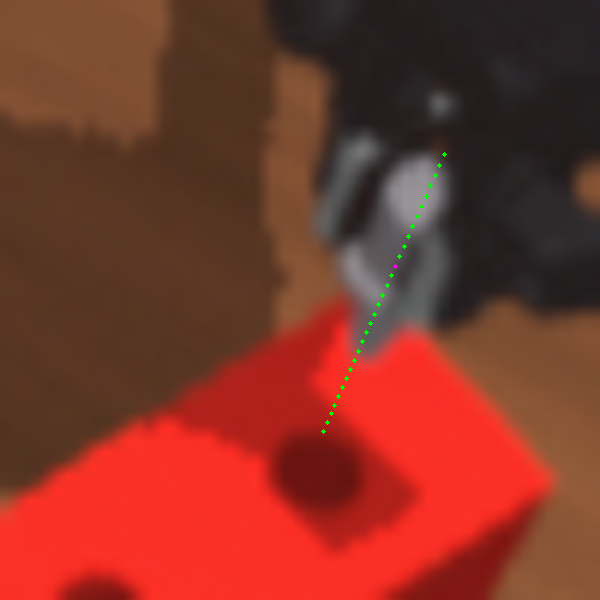

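>>> step_arm(moves=[[[0,0,1.2,0],[1.02,-3.76,1.2,0],[1.02,-3.76,0,0],[1.02,-3.76,0,0],[1.02,-3.76,0,0],[1.02,-3.76,0,0],[1.02,-3.76,0,0],[1.02,-3.76,0,0],[1.02,-3.76,0,0],[1.02,-3.76,0,0]]])

```text
t: 20.08
tool_pos: [0.5885, -0.0606, 0.1875]
tool_rot: [-2.58, -1.789, 0.003]
contact_force: [0.3, -0.1, -1.0]
opening: 0.0156
```

>>> step_arm(moves=[[[1.02,-3.76,0,0],[1.02,-3.76,0,0],[1.02,-3.76,0,0],[0,0,0,0],[0,0,0,0],[0,0,-2,0],[0,0,-2,0],[0,0,-1.5,0],[0,0,0,0],[0,0,0,0]]])

```text
t: 20.92
tool_pos: [0.6187, -0.1702, 0.1323]
tool_rot: [-2.577, -1.79, 0.003]
contact_force: [-0.2, -0.8, -0.6]
opening: 0.0157
```

```bash
python3 look.py b2.png 190 145
```

```text
[ 0.6197626  -0.17079681  0.13404387] [-0.23494235 -0.69978948 -1.28582342] [-0.02526111 -0.03212006 -0.01009505] -290.4410486020487
```

View pics/b2.png

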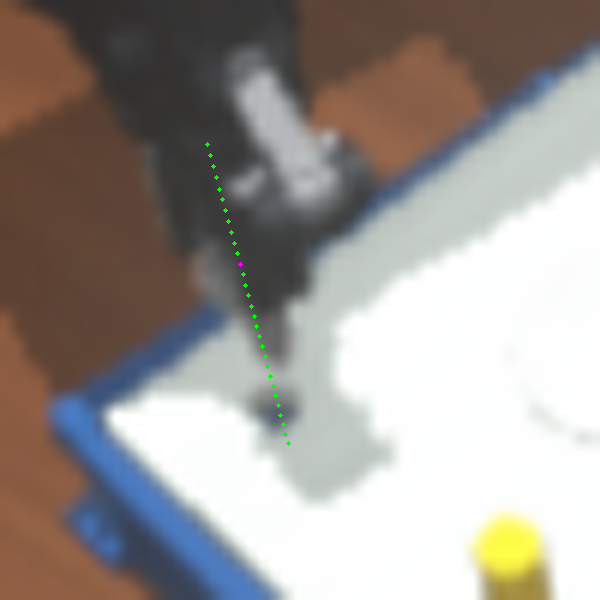

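Tip shows at crop (278,358) and the hole at (275,410), so a small shift toward +x, −y is needed. I'll feel down from there.

>>> step_arm(moves=[[[0.2,-0.1,-0.5,0],[0,0,-0.5,0],[0,0,-0.4,0],[0,0,-0.1,0],[0,0,0,0]]])

```text
t: 21.38
tool_pos: [0.6216, -0.1726, 0.1186]
tool_rot: [-2.581, -1.79, 0.001]
contact_force: [0.1, -0.4, -0.8]
opening: 0.0156
```

>>> step_arm(moves=[[[0,0,-0.1,0],[0,0,-0.1,0],[0,0,-0.1,0],[0,0,-0.1,0],[0,0,0,0]]])

```text
t: 21.8
tool_pos: [0.6218, -0.1727, 0.1148]
tool_rot: [-2.581, -1.791, 0.0]
contact_force: [0.2, 0.0, -1.8]
opening: 0.0155
```

>>> step_arm(moves=[[[0,0,-0.1,0],[0,0,-0.1,0],[0,0,-0.1,0],[0,0,0,0]]])

```text
t: 22.13
tool_pos: [0.6217, -0.1726, 0.1118]
tool_rot: [-2.581, -1.79, 0.0]
contact_force: [0.1, -0.4, -2.1]
opening: 0.0157
```

>>> step_arm(moves=[[[0,0,-0.1,0],[0,0,-0.1,0],[0,0,-0.1,0],[0,0,0,0]]])

```text
t: 22.47
tool_pos: [0.6217, -0.1726, 0.1088]
tool_rot: [-2.581, -1.79, 0.0]
contact_force: [0.1, 0.5, -2.2]
opening: 0.0156
```

>>> step_arm(moves=[[[0,0,-0.1,0],[0,0,-0.1,0],[0,0,-0.1,0],[0,0,0,0]]])

```text
t: 22.8
tool_pos: [0.6217, -0.1726, 0.1058]
tool_rot: [-2.581, -1.79, 0.0]
contact_force: [0.5, 0.6, -1.6]
opening: 0.0159
```

>>> step_arm(moves=[[[0,0,-0.1,0],[0,0,-0.1,0],[0,0,-0.1,0],[0,0,0,0]]])

```text
t: 23.13
tool_pos: [0.6217, -0.1726, 0.1028]
tool_rot: [-2.581, -1.79, 0.0]
contact_force: [-0.1, 0.9, -1.3]
opening: 0.0164
```

>>> step_arm(moves=[[[0,0,-0.1,0],[0,0,-0.1,0],[0,0,-0.1,0],[0,0,0,0]]])

```text
t: 23.47
tool_pos: [0.6217, -0.1726, 0.0998]
tool_rot: [-2.581, -1.79, 0.0]
contact_force: [-0.3, 0.5, -0.4]
opening: 0.0161
```

>>> step_arm(moves=[[[0,0,-0.1,0],[0,0,-0.1,0],[0,0,-0.1,0],[0,0,0,0]]])

```text
t: 23.8
tool_pos: [0.6218, -0.1726, 0.0968]
tool_rot: [-2.581, -1.791, 0.0]
contact_force: [-0.3, 0.8, -1.2]
opening: 0.0159
```

>>> step_arm(moves=[[[0,0,-0.15,0],[0,0,-0.15,0],[0,0,-0.15,0],[0,0,-0.15,0],[0,0,0,0]]])

```text
t: 24.22
tool_pos: [0.6216, -0.1726, 0.0905]
tool_rot: [-2.581, -1.79, 0.001]
contact_force: [-1.2, 1.0, -0.1]
opening: 0.0158
```

>>> step_arm(moves=[[[0,0,-0.15,0],[0,0,-0.15,0],[0,0,-0.15,0],[0,0,-0.15,0],[0,0,0,0]]])

```text
t: 24.63
tool_pos: [0.6217, -0.1726, 0.0846]
tool_rot: [-2.581, -1.791, 0.0]
contact_force: [-0.2, 1.8, -1.3]
opening: 0.0158
```

>>> step_arm(moves=[[[0,0,-0.05,0],[0,0,-0.05,0],[0,0,-0.05,0],[0,0,-0.05,0],[0,0,0,0]]])

```text
t: 25.05
tool_pos: [0.6219, -0.1726, 0.0831]
tool_rot: [-2.581, -1.791, -0.0]
contact_force: [0.2, 2.3, 0.1]
opening: 0.0152
```

>>> step_arm(moves=[[[0,0,-0.05,0],[0,0,-0.05,0],[0,0,-0.05,0],[0,0,0,0]]])

```text
t: 25.38
tool_pos: [0.6219, -0.1726, 0.0815]
tool_rot: [-2.581, -1.791, -0.0]
contact_force: [-0.3, 1.8, -0.2]
opening: 0.0156
```

>>> step_arm(moves=[[[0,0,-0.05,0],[0,0,-0.05,0],[0,0,0,0]]])

```text
t: 25.63
tool_pos: [0.6219, -0.1726, 0.081]
tool_rot: [-2.581, -1.791, 0.0]
contact_force: [-2.3, 3.2, 3.4]
opening: 0.0156
```

>>> step_arm(moves=[[[0,0,-0.05,0],[0,0,-0.05,0],[0,0,0,0]]])

```text
t: 25.88
tool_pos: [0.622, -0.1727, 0.0809]
tool_rot: [-2.581, -1.791, 0.0]
contact_force: [-3.9, 2.6, 7.8]
opening: 0.016
```

>>> step_arm(moves=[[[0,0,-0.05,0],[0,0,-0.05,0],[0,0,0,0]]])

```text
t: 26.13
tool_pos: [0.622, -0.1727, 0.0809]
tool_rot: [-2.581, -1.791, 0.0]
contact_force: [-6.9, 4.5, 11.0]
opening: 0.0155
```

>>> step_arm(moves=[[[0,0,0.12,0],[0,0,0,0]]])

```text
t: 26.3
tool_pos: [0.622, -0.1727, 0.081]
tool_rot: [2.581, 1.791, 0.0]
contact_force: [-3.9, 2.7, 7.2]
opening: 0.0155
```

>>> step_arm(moves=[[[0,0,0,0],[0,0,0,0],[0,0,0,0],[0,0,0,0],[0,0,0,0],[0,0,0,0]]], grip=0.3)

```text
t: 26.8
tool_pos: [0.6219, -0.1728, 0.0795]
tool_rot: [2.581, 1.791, -0.0]
contact_force: [-0.2, -0.6, 0.4]
opening: 0.0594
```

>>> step_arm(moves=[[[0,0,0.5,0],[0,0,2,0],[0,0,3,0],[0,0,3,0],[0,0,3,0],[0,0,2,0],[-3,-3,0,0],[-3,-3,0,0],[-3,-3,0,0],[-3,-3,0,0]]])

```text
t: 27.63
tool_pos: [0.5029, -0.2914, 0.2156]
tool_rot: [2.579, 1.792, 0.0]
contact_force: [-0.1, -0.3, -0.1]
opening: 0.0593
```

>>> step_arm(moves=[[[-3,-3,0,0],[-2,-3,0,0],[0,-4,0,0],[0,-4,0,0],[0,0,0,0],[0,0,0,0]]])

```text
t: 28.13
tool_pos: [0.4539, -0.4318, 0.2147]
tool_rot: [-2.583, -1.787, -0.0]
contact_force: [-0.0, -0.3, 0.2]
opening: 0.0601
```

```bash
python3 - <<'E'
from h import *
t=viewer.get_image("top"); s=viewer.get_image("scene")
a=cv2.resize(t[175:275,288:388],(400,400),interpolation=2); b=cv2.resize(s[135:235,190:290],(400,400),interpolation=2)
cv2.imwrite("pics/f.png",np.hstack([a,b]))
for c,n in(("top",t),("scene",s)):
    d=cv2.absdiff(n,cv2.imread(f"pics/{c}0.png")).max(2)>60
    k,_,st,_=cv2.connectedComponentsWithStats(d.astype(np.uint8)); print(c,[x[:5].tolist() for x in st[1:] if x[4]>15])
E
```

```text
top [[309, 188, 18, 39, 98], [321, 196, 8, 10, 51], [359, 196, 12, 49, 92], [354, 204, 7, 7, 28], [188, 229, 13, 10, 91], [459, 231, 75, 45, 702], [514, 249, 46, 67, 1546], [180, 251, 12, 9, 78], [305, 254, 11, 4, 20], [346, 263, 12, 4, 22], [499, 273, 11, 13, 32], [490, 279, 15, 9, 57], [507, 304, 18, 21, 124], [421, 328, 9, 8, 18], [498, 331, 9, 7, 19], [257, 358, 43, 13, 294], [255, 370, 29, 4, 37], [254, 373, 50, 31, 246], [210, 375, 35, 33, 298], [366, 381, 13, 13, 36], [219, 393, 41, 27, 715], [521, 397, 39, 23, 804], [278, 399, 8, 5, 16], [278, 402, 37, 13, 306], [377, 403, 53, 17, 419], [303, 416, 12, 4, 18]]
scene [[138, 0, 7, 6, 25], [187, 0, 45, 14, 265], [352, 0, 37, 58, 589], [396, 0, 43, 68, 1298], [153, 7, 21, 19, 242], [144, 18, 11, 17, 102], [389, 29, 13, 21, 121], [155, 31, 27, 43, 473], [350, 47, 37, 29, 226], [397, 52, 16, 11, 64], [345, 65, 33, 31, 100], [400, 73, 27, 7, 40], [369, 77, 56, 36, 891], [387, 78, 10, 10, 24], [342, 80, 13, 18, 78], [198, 157, 30, 30, 73], [208, 174, 8, 8, 33], [229, 188, 8, 12, 71], [230, 193, 24, 19, 69], [374, 223, 11, 13, 105], [355, 232, 12, 16, 123]]
```

View pics/f.png

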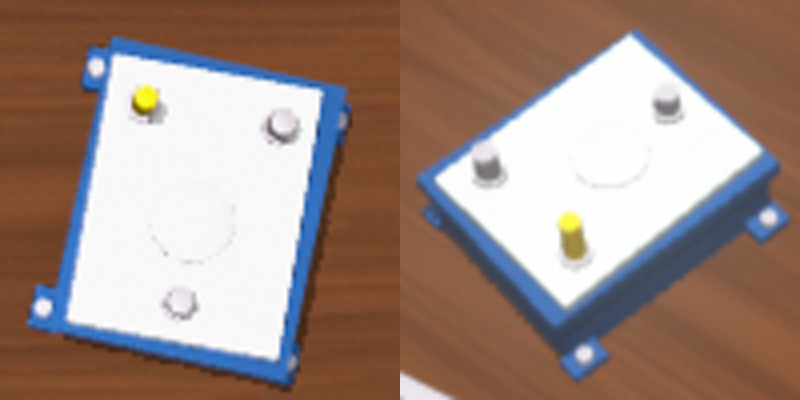

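Both pins stand home with their collars on the cover: drift at top crop (146,100) and bolt at (282,125). Everything that changed in the pictures is the arm and its shadow, the cover, and the two emptied sockets.

```bash
python3 -c "
from station import ctrl; print(ctrl.finish_job())"
```

```text
the job is handed in; nothing more can be done
None
```

The drift and the bolt both look fully home and the job is handed in, at about 28 s of the 72 s allowed.

- **Drift:** the cover had slipped clockwise, so I felt the drift down through the larger hole and drew the cover about 6 mm anticlockwise. It stopped at TCP height 87.2 mm; 87.3 mm was expected with the collar home.
- **Bolt:** with the drift left in, I fitted the bolt in the smaller hole. It stopped at 80.9 mm, the height expected with its collar home.
- **Forces:** no reading after a move passed about 14 N while I was pressing on the work. Forces between readings were not recorded.
- **Last pictures:** both collars sit on the cover and the gripper is clear. Compared with the first pictures, the only changes were the arm and its shadow, the cover, and the two emptied sockets.
- **Disagreements:** the two cameras differed by 2–4 mm in y. I used the scene camera, which matched what the arm felt. The gripper also read about 2 mm narrower than the handle and the bolt head, with no visible effect.

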